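# Sort used clamps by their ratchet: open ones to the wash basket, locked ones aside

### The arm

A 6-joint arm with a two-finger parallel gripper is mounted at the origin on the work surface. World frame = base frame: x ahead of the robot, y to its left, z up, the work surface at z = 0. Lengths are in m, angles in rad, forces in N, time in s.
With the tool pointing down it reaches from about 0.25 to 0.8 m from the base axis. Payload 8.5 kg.
Tool frame: the origin (TCP) lies midway between the tips of the shut fingers; the grasp point (between the pads) lies 19 mm behind it (grasp_offset is the distance from the TCP to the grasp point, in m); z points along the fingers, y is the direction in which the jaws open and shut (so a half turn about z gives the same grasp; the last joint's range is limited). The gripper opens to 85 mm and grips with 20 to 120 N. Pads are 22 mm wide; open, the fingers measure 114 mm over their backs; the gripper's body (76 mm by 85 mm) begins 54 mm behind the grasp point. The pads swing forward as they close: fully open they stand 13 mm farther back than shut.
Start: joints at [1.295, 0.238, -0.013, 1.319, 0, 1.571], TCP at [0.143, 0.505, 0.231] pointing down, gripper open.
Joint ranges: [-2.66, 2.66], [-1.03, 1.9], [-1.14, 1.46], [-1.82, 2.27], [-1.45, 1.34], [-3.14, 3.14]. Speed limits (rad/s): [2.22, 2.22, 2.79, 3.14, 3.14, 3.14].

### API

Orientations are given as a unit quaternion [x, y, z, w].
In Python, from workcell import state, camera, get_calibration, finish_job, grasp_offset gives the robot as it stands.
- The arm moves only by the shell command python3 -m crank 'ROWS' [FORCE]. ROWS is text: rows parted by semicolons, each of 5 numbers parted by spaces: the opening, from 0 (shut) to 1 (fully open), then the shift along the world's x, y, z in mm, then the turn about the world's z in degrees. In form: fingers dx dy dz turn; .... A call has exactly 8 rows; each row is the pose to reach, as a shift and turn from the pose measured when the call began; what a row does not reach only later rows make up. A row lasts 1/10 s, in which the tool goes at most 50 mm and 8.59 degrees, less where a joint would pass 70% of its speed; a pose out of reach is approached as far as the arm can. A call with a gripper value outside its range is refused whole. The fingers move at their own pace and stop on an object; FORCE is the grip in N (left out, the last holds). Time passes only in rows, so rows that repeat a pose let the fingers close, or fill a call up. It gives the time, the measured TCP pose, the force and the opening at its end, in the units of the state.
- state(): the state, without advancing time (a new reading comes with each control period).
- camera(name): name is "side" or "top" or "wrist"; returns (picture, depth): 480x640x3 uint8, blue, green, red; 480x640 float32, m along the optical axis (not along the pixel's ray), 0 where there is no reading.
- get_calibration(name): a dict with "mtx" (3x3 intrinsics, pixels), "rvec" (rotation vector, rad) and "tvec" (3), from world to camera coordinates, as OpenCV has them; the wrist camera has in their place "tool_from_camera" (4x4, takes a point from camera to tool coordinates, whose origin is the TCP and whose axes are the flange's). Camera axes: x right, y down, z forward; pixel columns grow to the right and rows downward; lengths in m; the calibration is good to about 2 mm. A picture is of the moment at which its call begins: read the wrist's pose just before it. get_calibration takes no time and is no camera call.
- finish_job(): hands the job in, once; it reports no verdict.
The state is a dict: "t": time; "q": joint angles; "dq": joint speeds; "joint_efforts": joint torques, N m; "eef_pos": TCP position; "orientation": TCP orientation; "ft_force": force on the tool from outside, world axes, zero at the start; "moment": the same for the moment, N m; "opening": opening from 0.0 (shut) to 1.0 (fully open).
Only numpy, scipy, OpenCV 4.12 (cv2) and the standard library are available. Lean on these libraries where they do the work, as an engineer would, in place of code of your own. Each camera call takes 0.05 s, during which the arm holds its last target.

### The job

Sort the three used steel clamps on the blue mat for washing: lay each clamp that is open in the wire washing basket, still open, and each one that is still ratcheted shut in the yellow tray, where it waits to be freed by hand. Lay them down gently, flat on the floor of the basket or tray and not on top of one another; take the open ones by the box lock so that you do not squeeze them shut. Leave the scissors and everything else where they are.

Things in the scene. Friction and masses are not known exactly. Their poses are not given: they have to be found in the camera images.
- clamp_a: Ring-handled locking clamp of satin steel lying flat on the mat, shut or open (see its joint): 145 mm long, 58 mm across the finger rings when shut, about 46 g, shanks and rings 5 to 6 mm thick. Origin on the underside, mid-length, on the shut clamp's centre line; x points to the jaw tips (72 mm ahead; rings end 72 mm behind), z up. One half is fixed in this frame: its ring is at +y, its jaw at -y.
- clamp_a_lock (a point): Centre of clamp_a's box lock, where its halves cross: a steel block 25 mm long (x), 16 mm wide (y), 7 mm high with a screw on top, square to the clamp's axes. The point is 22 mm ahead of the clamp's origin, 3.5 mm above its underside. Within 12 mm of it the block is the widest part: pinched here across y, the halves do not turn. Pinching shanks or rings shuts an open clamp.
- clamp_a_jaw (a joint): Angle in rad between clamp_a's halves. 0 to 0.02: ratcheted shut, jaws touching, rings side by side; stays locked. 0.25 to 0.34: open, jaws and rings apart, held only by slight friction (0.04 N m). The moving half turns about the lock: opening swings its ring out to -y (at 0.34 up to 56 mm from the centre line) and its jaw to +y. The fixed half's ring reaches 29 mm to +y.
- clamp_b: Ring-handled locking clamp of satin steel lying flat on the mat, shut or open (see its joint): 145 mm long, 58 mm across the finger rings when shut, about 46 g, shanks and rings 5 to 6 mm thick. Origin on the underside, mid-length, on the shut clamp's centre line; x points to the jaw tips (72 mm ahead; rings end 72 mm behind), z up. One half is fixed in this frame: its ring is at +y, its jaw at -y.
- clamp_b_lock (a point): Centre of clamp_b's box lock, where its halves cross: a steel block 25 mm long (x), 16 mm wide (y), 7 mm high with a screw on top, square to the clamp's axes. The point is 22 mm ahead of the clamp's origin, 3.5 mm above its underside. Within 12 mm of it the block is the widest part: pinched here across y, the halves do not turn. Pinching shanks or rings shuts an open clamp.
- clamp_b_jaw (a joint): Angle in rad between clamp_b's halves. 0 to 0.02: ratcheted shut, jaws touching, rings side by side; stays locked. 0.25 to 0.34: open, jaws and rings apart, held only by slight friction (0.04 N m). The moving half turns about the lock: opening swings its ring out to -y (at 0.34 up to 56 mm from the centre line) and its jaw to +y. The fixed half's ring reaches 29 mm to +y.
- clamp_c: Ring-handled locking clamp of satin steel lying flat on the mat, shut or open (see its joint): 145 mm long, 58 mm across the finger rings when shut, about 46 g, shanks and rings 5 to 6 mm thick. Origin on the underside, mid-length, on the shut clamp's centre line; x points to the jaw tips (72 mm ahead; rings end 72 mm behind), z up. One half is fixed in this frame: its ring is at +y, its jaw at -y.
- clamp_c_lock (a point): Centre of clamp_c's box lock, where its halves cross: a steel block 25 mm long (x), 16 mm wide (y), 7 mm high with a screw on top, square to the clamp's axes. The point is 22 mm ahead of the clamp's origin, 3.5 mm above its underside. Within 12 mm of it the block is the widest part: pinched here across y, the halves do not turn. Pinching shanks or rings shuts an open clamp.
- clamp_c_jaw (a joint): Angle in rad between clamp_c's halves. 0 to 0.02: ratcheted shut, jaws touching, rings side by side; stays locked. 0.25 to 0.34: open, jaws and rings apart, held only by slight friction (0.04 N m). The moving half turns about the lock: opening swings its ring out to -y (at 0.34 up to 56 mm from the centre line) and its jaw to +y. The fixed half's ring reaches 29 mm to +y.
- basket: Wire-mesh steel washing basket, open on top, fixed to the counter on a dark 270 by 290 mm drip mat, beside the blue mat: 240 mm (x) by 260 mm (y) outside, 50 mm high, walls 4.5 mm, inside 231 by 251 mm. Origin under its centre at counter level, z up; the mesh floor, flat for what lies on it, is 6 mm above the origin.
- tray: Shallow yellow plastic tray, open on top, fixed to the counter on the other side of the blue mat: 230 mm (x) by 150 mm (y) outside, 30 mm high, walls 4 mm (rim lip 7 mm wider all round), inside 222 by 142 mm. Origin under its centre at counter level, z up; its flat floor is 4 mm above the origin.
- mat: Flat blue silicone instrument mat, fixed, 410 by 410 mm, 3 mm thick, on which the clamps and the scissors lie. Origin under its centre.
- scissors: Dressing scissors, shut, 145 mm long, steel blades and blue plastic bows, no ratchet, lying on the mat among the clamps; not to be sorted. Origin on the underside, at the pivot; x points to the blade tips, 66 mm ahead, the bows end 83 mm behind; 8 mm high.
- gallipot: Small steel pot, 64 mm across, 36 mm high, loose on the counter beyond the mat. Origin under its centre. Bystander.
- thumb_forceps: Steel thumb forceps (tweezers), 125 mm long, loose on the counter beyond the mat. Origin at mid-length on the counter. Bystander.
- jar: White plastic ointment jar with a teal label and blue cap, 60 mm across, 75 mm high, loose at the left rear of the counter. Origin under its centre. Bystander.
- kidney_dish: Steel kidney dish, about 235 by 120 mm, 40 mm high, loose at the right rear of the counter. Origin under its middle. Bystander.

How it is judged:
By the outcome, as a careful person would: the job done as asked, in the order asked, and still so for the second after the job is handed in, with the robot touching nothing.
It also fails if it takes over 72 s, if anything falls off the work surface, if the arm or the gripper's body presses on something with over 40 N, if the wrist force passes 120 N, or if a joint passes its speed limit or range.

## Working session

There is one attempt and no reset: what is moved stays moved. The work goes in short steps, Python scripts to look and compute and a shell command to move; the robot and the scene stay as the last step left them, time stands still between calls to the robot, and variables do not carry over. Pictures are saved under pics/ and viewed, and the job is handed in when it is done.

```bash
ls; mkdir -p pics; python3 - <<'E'
from workcell import state,camera,get_calibration,grasp_offset
import cv2,numpy as np
print(state()); print(grasp_offset() if callable(grasp_offset) else grasp_offset)
for n in ("top","side"):
    im,d=camera(n); cv2.imwrite(f"pics/{n}0.png",im); np.savez(f"pics/{n}0.npz",im=im,d=d)
    print(n,get_calibration(n))
print(get_calibration("wrist"))
E
```

```text
pics
{'t': 0.0, 'q': array([ 1.29499952e+00,  2.38785280e-01, -1.42688242e-02,  1.31918855e+00,
        8.58897471e-06,  1.57079757e+00]), 'dq': array([ 0.0012471 , -0.0006664 , -0.0016623 ,  0.00060324,  0.00127858,
       -0.00119339]), 'joint_efforts': array([-9.53275376e-04, -5.38794458e+01,  3.46439731e+01,  1.82044093e-02,
       -1.91535474e-05,  1.01850210e-05]), 'eef_pos': array([0.14284826, 0.50475772, 0.23066959]), 'orientation': array([ 1.37462353e-01,  9.90506728e-01, -7.15709378e-04, -1.03660762e-04]), 'ft_force': array([-0.36005928, -0.1206405 , -0.74079893]), 'moment': array([-0.01219694,  0.00797089, -0.00647097]), 'opening': 0.9977847077822638}
0.0187
top {'mtx': array([[600.22756926,   0.        , 316.94558678],
       [  0.        , 600.22756926, 230.61471112],
       [  0.        ,   0.        ,   1.        ]]), 'rvec': array([ 2.21462182, -2.18737298,  0.04608205]), 'tvec': array([-8.15226344e-04,  6.10946663e-01,  1.24992648e+00])}
side {'mtx': array([[528.94414086,   0.        , 327.66453695],
       [  0.        , 528.94414086, 243.01492599],
       [  0.        ,   0.        ,   1.        ]]), 'rvec': array([ 0.77024858, -2.71810474,  0.94577107]), 'tvec': array([0.53776991, 0.28744348, 1.06450912])}
{'mtx': array([[372.93738732,   0.        , 317.4502796 ],
       [  0.        , 372.93738732, 244.15860208],
       [  0.        ,   0.        ,   1.        ]]), 'tool_from_camera': array([[ 6.65882982e-04, -9.66010094e-01, -2.58503493e-01,
         6.51830307e-02],
       [ 9.99999778e-01,  6.43217740e-04,  1.72253013e-04,
         2.61083157e-04],
       [-1.24116501e-07, -2.58503550e-01,  9.66010308e-01,
        -1.43915909e-01],
       [ 0.00000000e+00,  0.00000000e+00,  0.00000000e+00,
         1.00000000e+00]])}
```

View pics/top0.png

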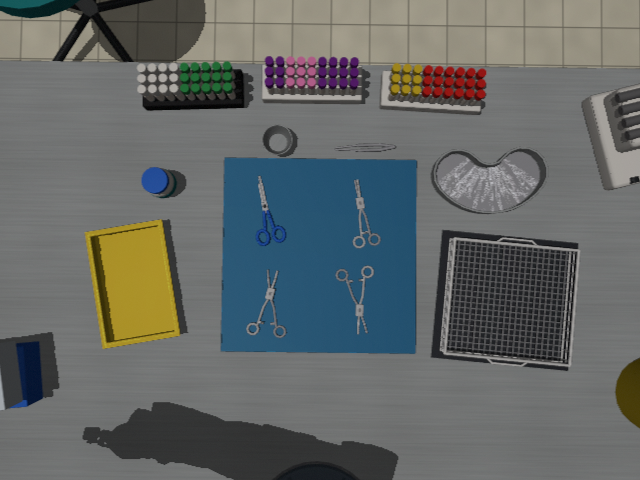

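View pics/side0.png

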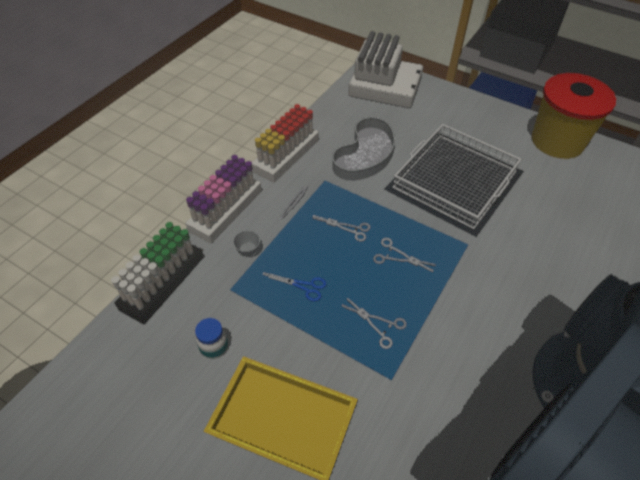

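The top view shows the shut clamp at about (361,212), two open ones at about (269,300) and (359,305), and the blue scissors at (267,212). Next I'll zoom in and measure.

```bash
cat > h.py <<'E'
import cv2,numpy as np
from workcell import get_calibration
def cal(n):
    c=get_calibration(n); R=cv2.Rodrigues(np.array(c["rvec"]))[0]; return c["mtx"],R,np.array(c["tvec"]).ravel()
def px2w(n,uv,z):
    K,R,t=cal(n); uv=np.atleast_2d(uv).astype(float)
    r=np.c_[uv,np.ones(len(uv))]@np.linalg.inv(K).T@R; o=-R.T@t
    return o+r*((z-o[2])/r[:,2])[:,None]
def w2px(n,p):
    K,R,t=cal(n); q=(np.atleast_2d(p)@R.T+t)@K.T; return q[:,:2]/q[:,2:]
E
python3 - <<'E'
from h import *
im=np.load("pics/top0.npz")["im"]
a=[im[y:y+96,x:x+96] for x,y in ((225,260),(312,255),(312,170))]
cv2.imwrite("pics/z0.png",np.hstack([cv2.resize(k,(266,266),interpolation=cv2.INTER_CUBIC) for k in a]))
g=im.min(2).astype(int); r=im[:,:,2]
sub=np.zeros_like(r); sub[159:352,225:415]=1
m=((r>100)&(sub>0)).astype(np.uint8)
cv2.imwrite("pics/m0.png",cv2.resize(m[159:352,225:415]*255,(760,600),interpolation=cv2.INTER_NEAREST))
n,l,s,c=cv2.connectedComponentsWithStats(m)
for i in range(1,n):
    if s[i,4]>10: print(i,s[i],px2w("top",c[i],.007)[0].round(4))
# tray/basket
hsv=cv2.cvtColor(im,cv2.COLOR_BGR2HSV)
y=cv2.inRange(hsv,(20,120,90),(35,255,255)); y[:, :60]=0;y[:,220:]=0
cn=max(cv2.findContours(y,0,1)[0],key=cv2.contourArea); b=cv2.boxPoints(cv2.minAreaRect(cn)); print("tray",b,px2w("top",b,.03).round(3).tolist())
d=np.load("pics/top0.npz")["d"]
E
```

```text
1 [258 176  10  30 124] [0.6905 0.1246 0.007 ]
2 [353 180  27  68 335] [ 0.64   -0.0867  0.007 ]
3 [262 207   6   4  19] [0.6568 0.1181 0.007 ]
4 [336 266  38  68 325] [ 0.4798 -0.0802  0.007 ]
6 [246 271  39  67 331] [0.4466 0.11   0.007 ]
8 [362 318   3   7  11] [ 0.4216 -0.0919  0.007 ]
tray [[ 83.72594 231.13452]
 [161.61813 218.74255]
 [180.27657 336.02417]
 [102.38437 348.41614]] [[0.603, 0.49, 0.03], [0.631, 0.329, 0.03], [0.39, 0.285, 0.03], [0.362, 0.445, 0.03]]
```

View pics/z0.png

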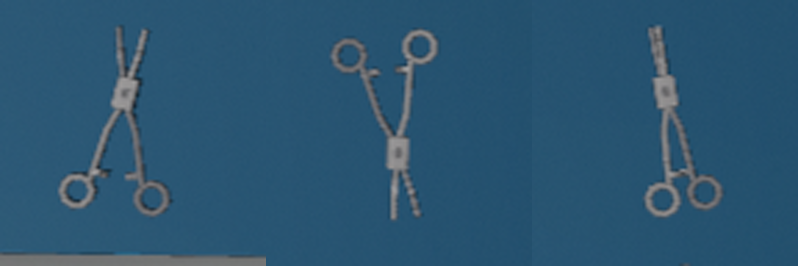

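View pics/m0.png

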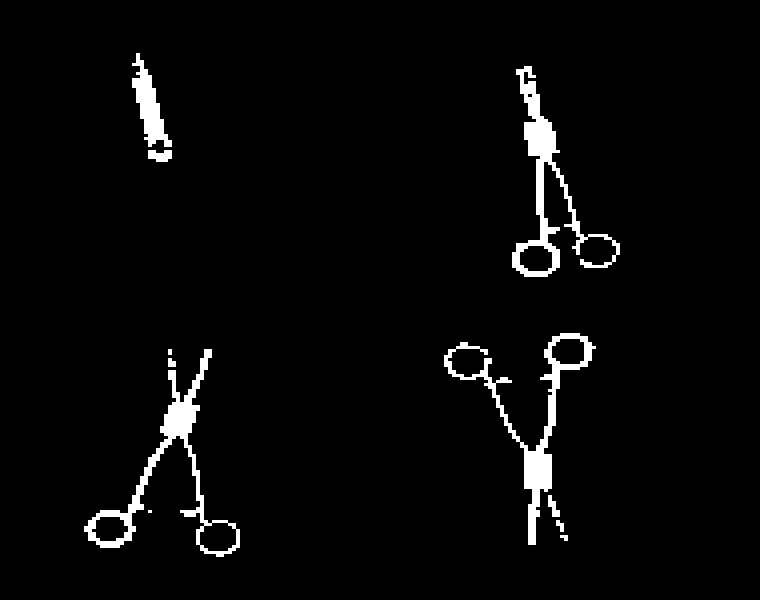

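Zoomed in: the left clamp (lock about 270,294) and the lower-right one (lock about 360,310) have wide V shanks, so both are open. The upper-right one (lock about 360,204) has its rings side by side, so it is shut. Next: precise locks, axes and containers.

```bash
python3 - <<'E'
from h import *
from scipy.spatial.transform import Rotation as Ro
import workcell
q=workcell.state()["orientation"]; print("tool axes cols\n",Ro.from_quat(q).as_matrix().round(3))
f=np.load("pics/top0.npz"); im,d=f["im"],f["d"]
S=6
for nm,(x,y) in {"L":(235,262),"R":(322,257),"S":(322,172)}.items():
    z=cv2.resize(im[y:y+85,x:x+85,2],None,fx=S,fy=S,interpolation=cv2.INTER_CUBIC)
    m=(z>95).astype(np.uint8)
    o=cv2.morphologyEx(m,cv2.MORPH_OPEN,cv2.getStructuringElement(cv2.MORPH_ELLIPSE,(27,27)))
    c=max(cv2.findContours(o,0,1)[0],key=cv2.contourArea); r=cv2.minAreaRect(c)
    px=lambda p:(np.array(p)+.5)/S-.5+[x,y]
    L=px2w("top",px(r[0]),.0095)[0]; print(nm,"lock px",px(r[0]).round(1),"w",L.round(4),"size px",np.round(np.array(r[1])/S,1))
    b=px2w("top",px(cv2.boxPoints(r)),.0095); e=b[1]-b[0];e2=b[2]-b[1]; e=e if np.hypot(*e[:2])>np.hypot(*e2[:2]) else e2
    print("  block axis deg",np.degrees(np.arctan2(e[1],e[0])).round(1), np.linalg.norm(e).round(4))
    cs,h=cv2.findContours((z>80).astype(np.uint8),cv2.RETR_CCOMP,1)
    for k,cc in enumerate(cs):
        A=cv2.contourArea(cc)/S/S
        if h[0][k][3]>=0 and 25<A<150:
            (u,v),_,_=cv2.fitEllipse(cc); w=px2w("top",px((u,v)),.006)[0]-L
            print("  ring",(w+L).round(4),"dist",np.hypot(*w[:2]).round(4),"dir from lock deg",np.degrees(np.arctan2(w[1],w[0])).round(1),"A",round(A,1))
K,R,t=cal("top")
def pts(mask):
    v,u=np.nonzero(mask); D=d[v,u]; k=D>0;u,v,D=u[k],v[k],D[k]
    return (np.c_[(u-K[0,2])/K[0,0]*D,(v-K[1,2])/K[1,1]*D,D]-t)@R
# basket by depth
mk=np.zeros(d.shape,bool); mk[225:375,435:590]=1
P=pts(mk); top=P[(P[:,2]>.035)&(P[:,2]<.075)]; print(len(top),np.percentile(top[:,2],[5,50,95]).round(3))
r=cv2.minAreaRect(top[:,:2].astype(np.float32)*1000); print("basket top pts",r, cv2.boxPoints(r).round(0).tolist())
fl=P[(P[:,2]<.02)]; print("low z",np.percentile(fl[:,2],[5,50,95]).round(4))
mk[:]=0; mk[215:355,80:190]=1
P=pts(mk); tp=P[(P[:,2]>.022)&(P[:,2]<.045)]; r=cv2.minAreaRect(tp[:,:2].astype(np.float32)*1000); print("tray",len(tp),r)
cv2.imwrite("pics/b0.png",cv2.resize(im[220:380,430:590],(600,600),interpolation=cv2.INTER_CUBIC))
E
```

```text
tool axes cols
 [[-0.962  0.272 -0.   ]
 [ 0.272  0.962 -0.001]
 [ 0.    -0.001 -1.   ]]
L lock px [269.4 293.3] w [0.478  0.1049 0.0095] size px [ 7.7 12.6]
  block axis deg -14.4 0.0263
  ring [0.3987 0.0835 0.006 ] dist 0.0821 dir from lock deg -164.9 A 57.4
  ring [0.4037 0.1403 0.006 ] dist 0.0823 dir from lock deg 154.5 A 50.5
R lock px [359.1 309.8] w [ 0.4459 -0.0838  0.0095] size px [ 7.6 12.9]
  block axis deg -1.2 0.0268
  ring [ 0.519 -0.046  0.006] dist 0.0823 dir from lock deg 27.3 A 56.8
  ring [ 0.5263 -0.0998  0.006 ] dist 0.082 dir from lock deg -11.3 A 50.5
S lock px [359.8 202.9] w [ 0.6707 -0.083   0.0095] size px [13.   7.7]
  block axis deg -170.0 0.0274
  ring [ 0.5889 -0.0816  0.006 ] dist 0.0818 dir from lock deg 179.0 A 50.0
  ring [ 0.5949 -0.1136  0.006 ] dist 0.0818 dir from lock deg -158.0 A 55.5
  ring [ 0.6256 -0.0916  0.006 ] dist 0.0459 dir from lock deg -169.1 A 86.5
1657 [0.046 0.05  0.054]
basket top pts ((470.49468994140625, -390.08441162109375), (261.32513427734375, 258.8195495605469), 84.99577331542969) [[330.0, -509.0], [588.0, -532.0], [611.0, -271.0], [353.0, -249.0]]
low z [-0.0022  0.0029  0.0088]
tray 2117 ((496.7363586425781, 388.53607177734375), (244.31568908691406, 164.09864807128906), 10.235694885253906)
```

View pics/b0.png

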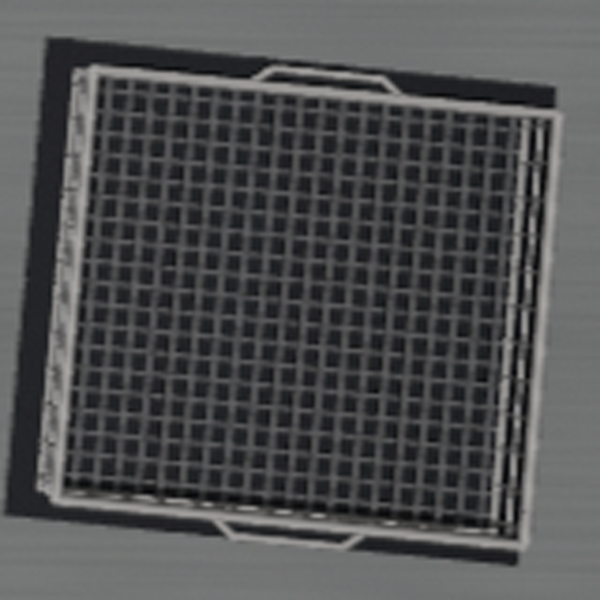

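```bash
python3 -m crank '1 20 -25 0 0; 1 50 -60 0 0; 1 80 -95 0 0; 1 110 -130 0 0; 0.8 140 -167 0 1; 0.6 170 -203 0 1.5; 0.45 200 -240 -10 1.5; 0.45 230 -275 -20 1.5' 40
python3 -m crank '0.45 30 -36 -10 0; 0.45 55 -66 -20 0; 0.45 75 -90 -40 0; 0.45 92 -110 -60 0; 0.45 102 -121 -80 0; 0.45 105 -125 -90 0; 0.45 105 -125 -90 0; 0.45 105 -125 -90 0'
```

```text
t: 0.9
eef_pos: [0.3737, 0.2281, 0.2106]
orientation: [0.124, 0.992, -0.0, 0.0]
ft_force: [1.1, 1.1, 0.2]
opening: 0.449
t: 1.7
eef_pos: [0.4784, 0.1035, 0.121]
orientation: [0.124, 0.992, -0.0, 0.0]
ft_force: [0.1, 0.5, 0.4]
opening: 0.45
```

```bash
cat >> h.py <<'E'
from scipy.spatial.transform import Rotation as Ro
def wlook(name):
    from workcell import state,camera
    s=state(); im,d=camera("wrist"); cv2.imwrite(f"pics/{name}.png",im)
    np.savez(f"pics/{name}.npz",im=im,d=d,p=s["eef_pos"],o=s["orientation"]); return im,d,s
def wray(s,uv,z):
    c=get_calibration("wrist");K=np.array(c["mtx"]);T=np.array(c["tool_from_camera"])
    R=Ro.from_quat(s["o"] if "o" in s else s["orientation"]).as_matrix(); p=np.array(s["p"] if "p" in s else s["eef_pos"])
    uv=np.atleast_2d(uv).astype(float); r=np.c_[uv,np.ones(len(uv))]@np.linalg.inv(K).T@T[:3,:3].T@R.T; o=p+R@T[:3,3]
    return o+r*((z-o[2])/r[:,2])[:,None]
E
python3 -c "
from h import *
wlook('w1')"
```

```text
(no output)
```

View pics/w1.png

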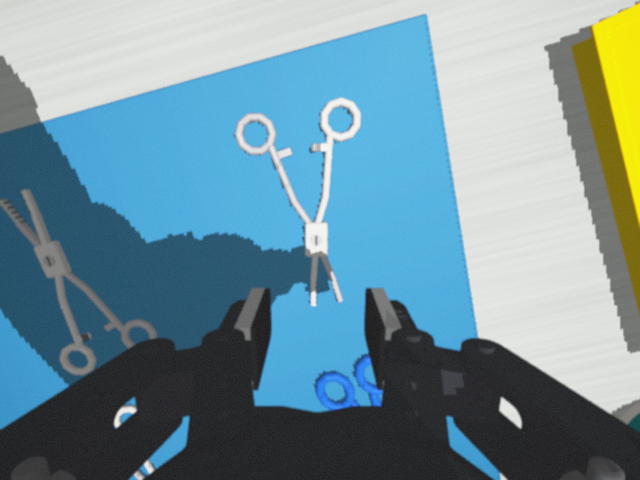

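The wrist view shows the open clamp centred between the fingers, with its lock at about (316,239) and the block square to the jaws.

```bash
python3 -c "
from h import *
s=dict(np.load('pics/w1.npz'))
print(wray(s,[[316,239],[316,223],[317,256]],.010), s['p'])
g=s['im']
m=(s['im'].min(2)>190).astype(np.uint8); m[:200]=0;m[262:]=0;m[:,:295]=0;m[:,340:]=0
m=cv2.morphologyEx(m,2,np.ones((13,13),np.uint8)); r=cv2.minAreaRect(max(cv2.findContours(m,0,1)[0],key=cv2.contourArea)); print(r, wray(s,[r[0]],.01))
"
```

```text
[[0.47750413 0.10293374 0.01      ]
 [0.46635738 0.10577477 0.01      ]
 [0.48980596 0.10053483 0.01      ]] [0.47838447 0.10353963 0.12101997]
((316.0, 229.0), (12.0, 20.0), 90.0) [[0.47050773 0.10471695 0.01      ]]
```

```bash
python3 -m crank '0.45 0 0 -20 0; 0.45 0 0 -50 0; 0.45 0 0 -80 0; 0.45 0 0 -100 0; 0.45 0 0 -110 0; 0.45 0 0 -114 0; 0.45 0 0 -116 0; 0.45 0 0 -116 0'
python3 -m crank '0.3 0 0 0 0; 0.1 0 0 0 0; 0 0 0 0 0; 0 0 0 0 0; 0 0 0 0 0; 0 0 0 0 0; 0 0 0 0 0; 0 0 0 0 0' 40
```

```text
t: 2.55
eef_pos: [0.4792, 0.1041, 0.0062]
orientation: [0.124, 0.992, 0.0, 0.001]
ft_force: [0.4, -0.2, 0.2]
opening: 0.449
t: 3.35
eef_pos: [0.48, 0.1042, 0.0072]
orientation: [0.124, 0.992, 0.0, 0.002]
ft_force: [-0.8, -0.4, 6.6]
opening: 0.162
```

```bash
python3 -m crank '0 0 0 8 0; 0 0 0 25 0; 0 0 0 55 0; 0 0 0 90 0; 0 0 -5 115 0; 0 0 -20 125 0; 0 0 -20 125 0; 0 0 -20 125 0'
python3 -c "
from h import *
wlook('w2')"
```

```text
t: 4.15
eef_pos: [0.48, 0.0842, 0.1326]
orientation: [0.124, 0.992, 0.001, 0.002]
ft_force: [0.8, 0.0, -0.6]
opening: 0.163
```

View pics/w2.png

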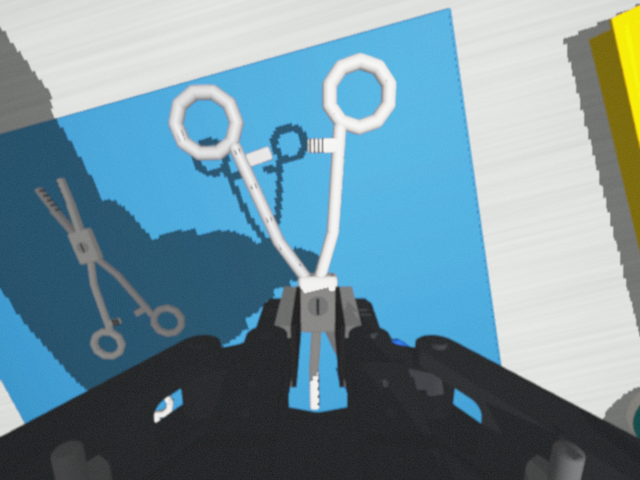

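The clamp is held at the lock (316,305), still open. Moving over the basket.

```bash
python3 -m crank '0 1 -20 0 1; 0 3 -55 0 2; 0 5 -95 0 4; 0 7 -140 0 6; 0 9 -185 0 8; 0 11 -230 0 9; 0 13 -275 0 9; 0 15 -320 0 9'
python3 -m crank '0 2 -35 0 0; 0 3 -60 0 0; 0 3 -78 -10 0; 0 3 -88 -20 0; 0 3 -88 -30 0; 0 3 -88 -40 0; 0 3 -88 -45 0; 0 3 -88 -45 0'
python3 - <<'E'
from h import *
im,d,s=wlook('w3'); print(s["eef_pos"],s["orientation"])
c=get_calibration("wrist");K=np.array(c["mtx"]);T=np.array(c["tool_from_camera"]);R=Ro.from_quat(s["orientation"]).as_matrix()
np.save("pics/w3w.npy",0)
v,u=np.mgrid[0:480:1,0:640:1];P=np.dstack([(u-K[0,2])/K[0,0]*d,(v-K[1,2])/K[1,1]*d,d])@T[:3,:3].T+T[:3,3]
W=P@R.T+s["eef_pos"]
for uv in ((318,285),(318,305),(205,90),(178,130),(360,65),(390,90),(335,190),(260,215)): print(uv,im[uv[1],uv[0]],W[uv[1],uv[0]].round(4))
E
```

```text
t: 5.0
eef_pos: [0.4942, -0.2369, 0.1311]
orientation: [0.046, 0.999, 0.001, 0.001]
ft_force: [0.8, 0.8, -0.7]
opening: 0.162
t: 5.8
eef_pos: [0.4969, -0.3235, 0.0852]
orientation: [0.045, 0.999, 0.001, 0.0]
ft_force: [0.3, 0.8, -0.3]
opening: 0.162
[ 0.49690333 -0.32354378  0.08517441] [4.51595035e-02 9.98978695e-01 1.43331279e-03 3.62680245e-04]
(318, 285) [191 193 194] [ 0.4859 -0.3221  0.09  ]
(318, 305) [74 70 71] [ 0.4945 -0.3228  0.09  ]
(205, 90) [124 123 124] [ 0.4099 -0.3555  0.0871]
(178, 130) [125 125 128] [ 0.4225 -0.3674  0.0873]
(360, 65) [217 219 220] [ 0.4066 -0.3001  0.0863]
(390, 90) [245 246 246] [ 0.4158 -0.2901  0.087 ]
(335, 190) [244 244 244] [ 0.4491 -0.3124  0.0887]
(260, 215) [172 171 174] [ 0.4562 -0.3418  0.0875]
```

View pics/w3.png

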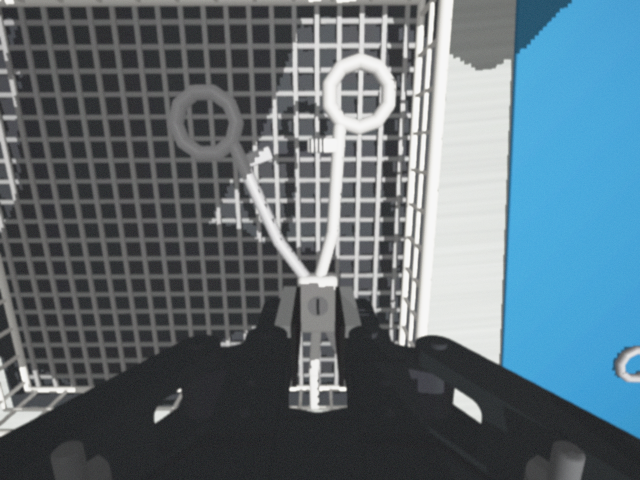

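Over the basket: the clamp is still open and level (depth puts lock and rings within about 3 mm), with both rings well inside the walls. Lowering.

```bash
python3 -m crank '0 0 0 -10 0; 0 0 0 -25 0; 0 0 0 -40 0; 0 0 0 -52 0; 0 0 0 -61 0; 0 0 0 -67 0; 0 0 0 -70 0; 0 0 0 -71 0'
python3 -m crank '0 0 0 -1 0; 0 0 0 -1.5 0; 0 0 0 -2 0; 0 0 0 -2.5 0; 0 0 0 -3 0; 0 0 0 -3.5 0; 0 0 0 -3.5 0; 0 0 0 -3.5 0'
```

```text
t: 6.65
eef_pos: [0.4973, -0.324, 0.0148]
orientation: [0.045, 0.999, 0.001, 0.001]
ft_force: [-0.6, 0.2, 0.3]
opening: 0.16
t: 7.45
eef_pos: [0.4973, -0.324, 0.0113]
orientation: [0.045, 0.999, 0.001, 0.001]
ft_force: [0.4, 0.6, 0.1]
opening: 0.165
```

```bash
python3 -m crank '0 0 0 -0.5 0; 0 0 0 -1 0; 0 0 0 -1.5 0; 0 0 0 -2 0; 0 0 0 -2 0; 0 0 0 -2 0; 0 0 0 -2 0; 0 0 0 -2 0'
```

```text
t: 8.25
eef_pos: [0.4973, -0.324, 0.0102]
orientation: [0.045, 0.999, 0.001, 0.001]
ft_force: [-3.3, 1.0, 9.6]
opening: 0.162
```

```bash
python3 -m crank '0.2 0 0 0.5 0; 0.22 0 0 0.5 0; 0.25 0 0 0.5 0; 0.3 0 0 0.5 0; 0.4 0 0 0.5 0; 0.45 0 0 0.5 0; 0.45 0 0 0.5 0; 0.45 0 0 1 0'
python3 -m crank '0.45 0 0 5 0; 0.45 0 0 15 0; 0.45 0 0 35 0; 0.45 0 0 65 0; 0.45 0 0 100 0; 0.45 0 15 120 0; 0.45 0 40 120 0; 0.45 0 70 120 0'
python3 -c "
from h import *
wlook('w4')"
```

```text
t: 9.05
eef_pos: [0.4973, -0.324, 0.0111]
orientation: [0.045, 0.999, 0.001, 0.001]
ft_force: [0.6, 0.2, -0.0]
opening: 0.451
t: 9.85
eef_pos: [0.4979, -0.2542, 0.133]
orientation: [0.046, 0.999, 0.0, 0.002]
ft_force: [0.7, 0.6, -0.2]
opening: 0.449
```

View pics/w4.png

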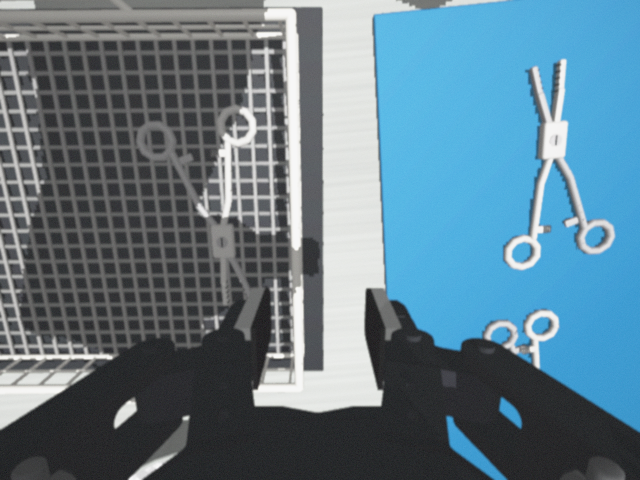

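The clamp lies open in the basket (lock about 222,240). The next clamp's lock is at about (554,140).

```bash
python3 -c "
from h import *
s=dict(np.load('pics/w4.npz'))
print(wray(s,[[554,140],[522,253],[595,237]],.010), wray(s,[[222,240]],.013))"
python3 -m crank '0.45 -5 20 0 1; 0.45 -15 50 0 2; 0.45 -28 90 0 4; 0.45 -40 130 0 5; 0.45 -48 155 -10 5; 0.45 -52 168 -30 5; 0.45 -52 171 -50 5; 0.45 -52 171 -50 5'
python3 -c "
from h import *
wlook('w5')"
```

```text
[[ 0.4455666  -0.08535549  0.01      ]
 [ 0.52550241 -0.10304785  0.01      ]
 [ 0.51800517 -0.05003824  0.01      ]] [[ 0.49441771 -0.32346829  0.013     ]]
t: 10.7
eef_pos: [0.4435, -0.078, 0.0816]
orientation: [0.001, 1.0, 0.002, 0.0]
ft_force: [-0.4, 0.0, 0.5]
opening: 0.452
```

View pics/w5.png

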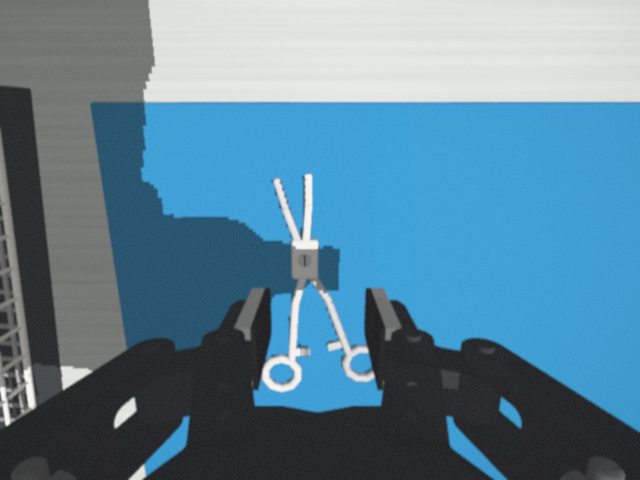

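```bash
python3 -c "
from h import *
from workcell import state
s=dict(np.load('pics/w5.npz'))
print(wray(s,[[305,261],[305,241],[305,281],[282,373]],.010),s['p'],state()['eef_pos'])"
```

```text
[[ 0.44664744 -0.08494907  0.01      ]
 [ 0.43413957 -0.08483488  0.01      ]
 [ 0.45952409 -0.08506663  0.01      ]
 [ 0.52394994 -0.1008082   0.01      ]] [ 0.44353772 -0.07798321  0.08161967] [ 0.44436857 -0.07853493  0.08268445]
```

```bash
python3 -m crank '0.45 1 -3 0 0; 0.45 2 -6 0 0; 0.45 2 -6 -15 0; 0.45 2 -6 -35 0; 0.45 2 -6 -50 0; 0.45 2 -6 -60 0; 0.45 2 -6 -60 0; 0.45 2 -6 -60 0'
```

```text
t: 11.55
eef_pos: [0.4468, -0.0849, 0.0232]
orientation: [0.001, 1.0, 0.002, 0.001]
ft_force: [-1.1, -0.5, -0.5]
opening: 0.453
```

```bash
python3 -m crank '0.45 0 0 -6 0; 0.45 0 0 -11 0; 0.45 0 0 -14 0; 0.45 0 0 -15.5 0; 0.3 0 0 -15.5 0; 0.1 0 0 -15.5 0; 0 0 0 -15.5 0; 0 0 0 -15.5 0' 40
python3 -m crank '0 0 0 0 0; 0 0 0 0 0; 0 0 0 0 0; 0 0 0 5 0; 0 0 0 20 0; 0 0 0 50 0; 0 0 0 80 0; 0 0 0 105 0'
python3 -c "
from h import *
wlook('w6')"
```

```text
t: 12.35
eef_pos: [0.4468, -0.0849, 0.0079]
orientation: [0.001, 1.0, 0.002, 0.001]
ft_force: [-1.2, 0.2, 3.3]
opening: 0.16
t: 13.15
eef_pos: [0.4469, -0.0849, 0.1146]
orientation: [0.001, 1.0, 0.002, 0.001]
ft_force: [1.0, -0.0, -0.5]
opening: 0.165
```

View pics/w6.png

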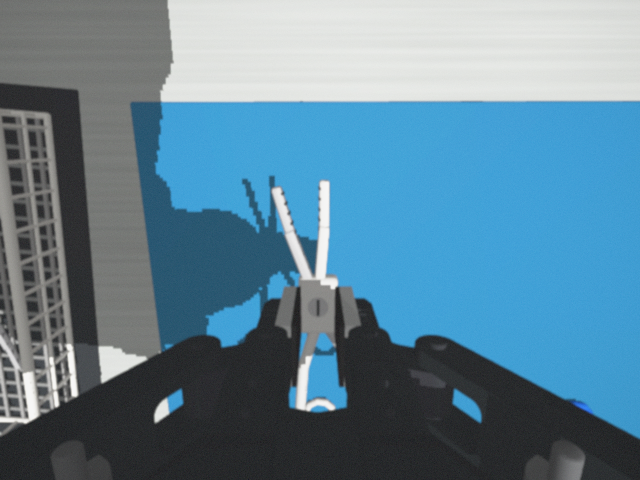

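The second clamp is held at its lock (318,305) with its jaws open. Taking it to the far side of the basket.

```bash
python3 -m crank '0 0 -15 10 0; 0 0 -50 15 -1; 0 -1 -95 15 -2; 0 -2 -140 15 -4; 0 -2 -185 15 -5; 0 -3 -230 15 -5; 0 -3 -275 15 -5; 0 -4 -320 15 -5'
python3 -m crank '0 0 -20 0 0; 0 0 -40 0 0; 0 0 -48 0 0; 0 0 -49 -10 0; 0 0 -49 -25 0; 0 0 -49 -40 0; 0 0 -49 -45 0; 0 0 -49 -45 0'
python3 -c "
from h import *
wlook('w7')"
```

```text
t: 14.0
eef_pos: [0.4444, -0.4071, 0.133]
orientation: [0.045, 0.999, 0.001, 0.004]
ft_force: [0.5, -0.2, -0.8]
opening: 0.163
t: 14.8
eef_pos: [0.4441, -0.4547, 0.0871]
orientation: [0.044, 0.999, 0.002, 0.003]
ft_force: [0.5, -0.6, 0.3]
opening: 0.162
```

View pics/w7.png

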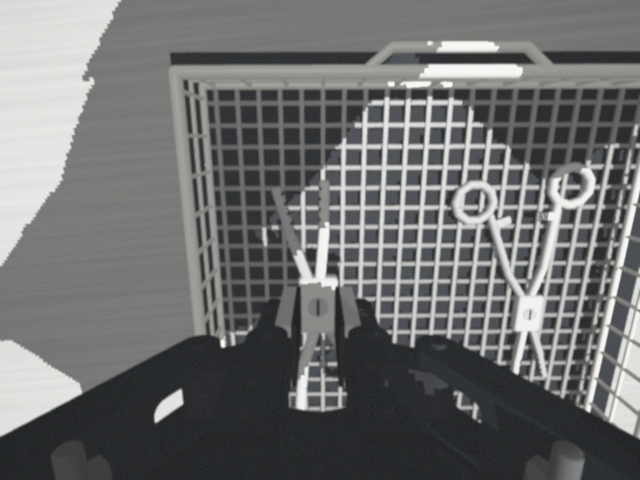

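The held clamp and the first one (lock about 530,313) are clear of each other. Lowering.

```bash
python3 -m crank '0 0 0 -10 0; 0 0 0 -25 0; 0 0 0 -40 0; 0 0 0 -53 0; 0 0 0 -62 0; 0 0 0 -69 0; 0 0 0 -72 0; 0 0 0 -73 0'
python3 -m crank '0 0 0 -0.5 0; 0 0 0 -1 0; 0 0 0 -1.5 0; 0 0 0 -2 0; 0 0 0 -2.5 0; 0 0 0 -2.5 0; 0 0 0 -2.5 0; 0 0 0 -2.5 0'
```

```text
t: 15.65
eef_pos: [0.4445, -0.4553, 0.0148]
orientation: [0.044, 0.999, 0.001, 0.004]
ft_force: [-0.4, -0.3, 0.6]
opening: 0.159
t: 16.45
eef_pos: [0.4445, -0.4553, 0.0123]
orientation: [0.044, 0.999, 0.001, 0.004]
ft_force: [-0.3, 0.1, -0.7]
opening: 0.161
```

```bash
python3 -m crank '0 0 0 -0.5 0; 0 0 0 -0.8 0; 0 0 0 -1.1 0; 0 0 0 -1.4 0; 0 0 0 -1.6 0; 0 0 0 -1.6 0; 0 0 0 -1.6 0; 0 0 0 -1.6 0'
```

```text
t: 17.25
eef_pos: [0.4445, -0.4554, 0.0109]
orientation: [0.044, 0.999, 0.001, 0.004]
ft_force: [-0.6, 1.1, 2.4]
opening: 0.163
```

Contact at 2.4 N; release and retreat.

```bash
python3 -m crank '0.2 0 0 0 0; 0.22 0 0 0 0; 0.25 0 0 0.2 0; 0.3 0 0 0.5 0; 0.4 0 0 0.5 0; 0.45 0 0 0.5 0; 0.45 0 0 0.5 0; 0.45 0 0 1 0'
python3 -m crank '0.45 0 0 5 0; 0.45 0 0 15 0; 0.45 0 0 35 0; 0.45 0 0 65 0; 0.45 0 0 100 0; 0.45 10 20 120 0; 0.45 20 50 120 0; 0.45 40 90 120 0'
python3 -c "
from h import *
wlook('w8')"
```

```text
t: 18.05
eef_pos: [0.4445, -0.4553, 0.0118]
orientation: [0.044, 0.999, 0.001, 0.004]
ft_force: [1.0, -0.4, -0.1]
opening: 0.449
t: 18.85
eef_pos: [0.4846, -0.3659, 0.1338]
orientation: [0.046, 0.999, 0.0, 0.005]
ft_force: [0.3, 0.4, 0.3]
opening: 0.449
```

View pics/w8.png

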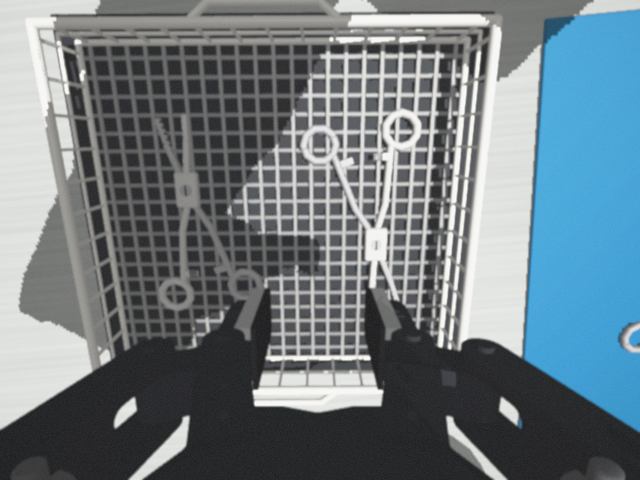

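Both clamps lie open and separate on the basket floor (locks about 186,190 and 376,245). Next, the shut clamp.

```bash
python3 -m crank '0.45 10 18 0 2; 0.45 30 45 0 4; 0.45 55 82 0 7; 0.45 80 120 0 10; 0.45 105 158 0 13; 0.45 130 196 0 15.4; 0.45 150 228 0 15.4; 0.45 165 250 0 15.4'
python3 -c "
from workcell import state
print(state()['eef_pos'])"
python3 -m crank '0.45 12 18 0 0; 0.45 20 28 -5 0; 0.45 22 30 -15 0; 0.45 22 30 -30 0; 0.45 22 30 -40 0; 0.45 22 30 -45 0; 0.45 22 30 -45 0; 0.45 22 30 -45 0'
python3 -c "
from h import *
wlook('w9')"
```

```text
t: 19.7
eef_pos: [0.6534, -0.1069, 0.1344]
orientation: [-0.092, 0.996, 0.003, 0.005]
ft_force: [-0.6, -1.2, -0.4]
opening: 0.448
[ 0.65336059 -0.10693445  0.13438994]
t: 20.5
eef_pos: [0.6754, -0.0775, 0.0898]
orientation: [-0.091, 0.996, 0.003, 0.005]
ft_force: [-0.1, -0.6, 0.6]
opening: 0.446
```

View pics/w9.png

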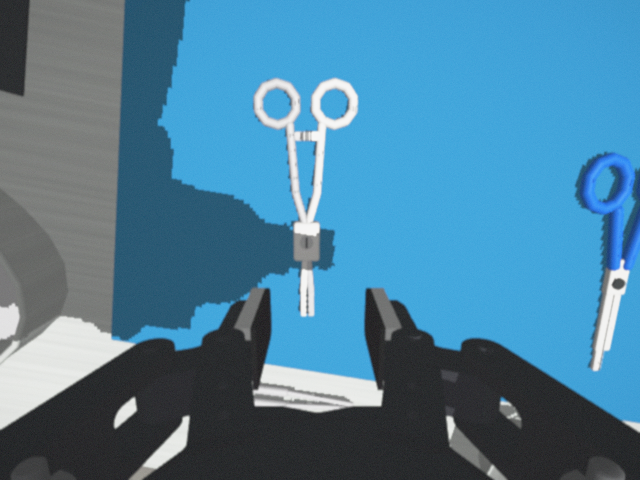

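The shut clamp is square to the jaws, with its lock at about (306,243), its rings together and its ratchet engaged.

```bash
python3 -c "
from h import *
from workcell import state
s=dict(np.load('pics/w9.npz'))
print(wray(s,[[306,243]],.010),state()['eef_pos'])"
```

```text
[[ 0.67149524 -0.08475722  0.01      ]] [ 0.67558329 -0.07732452  0.09002468]
```

```bash
python3 -m crank '0.45 -2 -4 0 0; 0.45 -4 -7 0 0; 0.45 -4 -7 -15 0; 0.45 -4 -7 -35 0; 0.45 -4 -7 -52 0; 0.45 -4 -7 -65 0; 0.45 -4 -7 -67 0; 0.45 -4 -7 -67 0'
```

```text
t: 21.35
eef_pos: [0.6715, -0.0845, 0.023]
orientation: [-0.091, 0.996, 0.003, 0.005]
ft_force: [-0.2, -0.2, 0.7]
opening: 0.449
```

```bash
python3 -m crank '0.45 0 0 -6 0; 0.45 0 0 -11 0; 0.45 0 0 -14 0; 0.45 0 0 -15.2 0; 0.3 0 0 -15.2 0; 0.1 0 0 -15.2 0; 0 0 0 -15.2 0; 0 0 0 -15.2 0' 40
python3 -m crank '0 0 0 0 0; 0 0 0 0 0; 0 0 0 0 0; 0 0 0 5 0; 0 0 0 20 0; 0 0 0 50 0; 0 0 0 85 0; 0 0 0 125 0'
python3 -c "
from h import *
wlook('w10')"
```

```text
t: 22.15
eef_pos: [0.6717, -0.0845, 0.0081]
orientation: [-0.091, 0.996, 0.003, 0.005]
ft_force: [0.5, -0.1, 1.6]
opening: 0.159
t: 22.95
eef_pos: [0.671, -0.0844, 0.1339]
orientation: [-0.091, 0.996, 0.003, 0.005]
ft_force: [1.4, -0.2, 0.6]
opening: 0.159
```

View pics/w10.png

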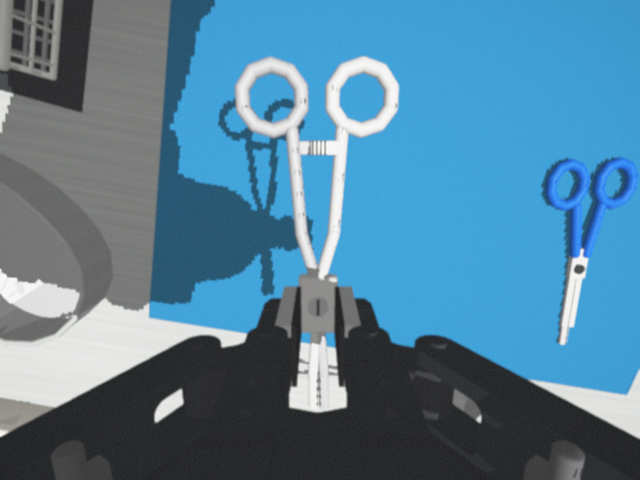

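The shut clamp is held at the lock (318,305). Moving to the tray.

```bash
python3 -m crank '0 -8 18 0 0; 0 -20 50 0 0; 0 -34 92 0 0; 0 -48 136 0 0; 0 -62 180 0 0; 0 -76 225 0 0; 0 -90 270 0 0; 0 -104 315 0 0'
python3 -m crank '0 -15 45 0 0; 0 -30 85 0 0; 0 -42 120 0 0; 0 -48 145 0 0; 0 -50 158 -10 0; 0 -50 161 -25 0; 0 -50 161 -40 0; 0 -50 161 -45 0'
python3 -c "
from h import *
wlook('w11')"
```

```text
t: 23.8
eef_pos: [0.5684, 0.2322, 0.1417]
orientation: [-0.092, 0.996, 0.002, 0.009]
ft_force: [0.9, -0.1, -0.3]
opening: 0.16
t: 24.6
eef_pos: [0.5172, 0.3921, 0.0942]
orientation: [-0.091, 0.996, 0.001, 0.008]
ft_force: [-0.0, -0.8, -0.9]
opening: 0.161
```

View pics/w11.png

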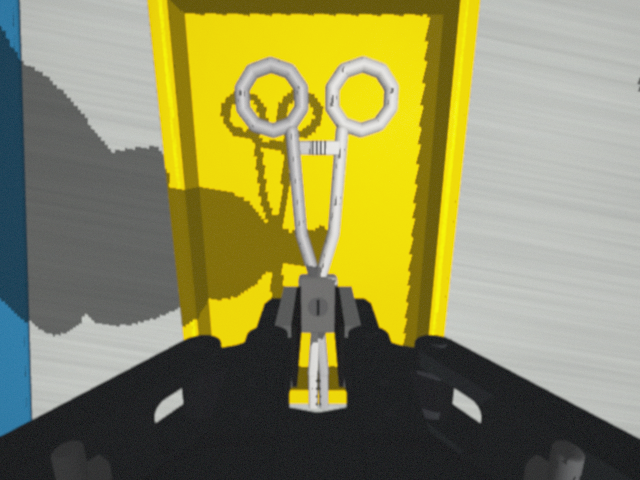

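The clamp is centred over the tray and aligned with it. Lowering.

```bash
python3 -m crank '0 0 0 -10 0; 0 0 0 -25 0; 0 0 0 -42 0; 0 0 0 -57 0; 0 0 0 -68 0; 0 0 0 -76 0; 0 0 0 -80 0; 0 0 0 -81 0'
python3 -m crank '0 0 0 -0.5 0; 0 0 0 -1 0; 0 0 0 -1.5 0; 0 0 0 -2 0; 0 0 0 -2.5 0; 0 0 0 -2.8 0; 0 0 0 -2.8 0; 0 0 0 -2.8 0'
```

```text
t: 25.45
eef_pos: [0.5174, 0.3919, 0.0131]
orientation: [-0.091, 0.996, 0.001, 0.008]
ft_force: [0.2, -0.1, -0.4]
opening: 0.16
t: 26.25
eef_pos: [0.5174, 0.3919, 0.0103]
orientation: [-0.091, 0.996, 0.001, 0.008]
ft_force: [-0.0, -0.6, -0.7]
opening: 0.161
```

```bash
python3 -m crank '0 0 0 -0.4 0; 0 0 0 -0.8 0; 0 0 0 -1.2 0; 0 0 0 -1.4 0; 0 0 0 -1.6 0; 0 0 0 -1.6 0; 0 0 0 -1.6 0; 0 0 0 -1.6 0'
```

```text
t: 27.05
eef_pos: [0.5175, 0.392, 0.009]
orientation: [-0.091, 0.996, 0.001, 0.008]
ft_force: [-0.7, -1.3, 5.9]
opening: 0.157
```

```bash
python3 -m crank '0.2 0 0 0 0; 0.22 0 0 0 0; 0.25 0 0 0.2 0; 0.3 0 0 0.5 0; 0.4 0 0 0.5 0; 0.45 0 0 0.5 0; 0.45 0 0 0.5 0; 0.45 0 0 1 0'
python3 -m crank '0.45 0 0 5 0; 0.45 0 0 15 0; 0.45 0 0 35 0; 0.45 0 0 65 0; 0.45 0 0 100 0; 0.45 0 0 140 0; 0.45 -40 0 150 0; 0.45 -80 0 150 0'
python3 -m crank '0.45 -30 10 0 0; 0.45 -70 20 0 0; 0.45 -110 30 0 0; 0.45 -150 40 0 0; 0.45 -190 50 0 0; 0.45 -210 60 0 0; 0.45 -220 60 0 0; 0.45 -220 60 0 0'
python3 - <<'E'
from h import *
from workcell import camera
im,d=camera("top"); cv2.imwrite("pics/top1.png",im); np.savez("pics/top1.npz",im=im,d=d)
cv2.imwrite("pics/z1.png",np.hstack([cv2.resize(im[215:355,75:195],(342,400),interpolation=2),cv2.resize(im[225:375,435:590],(413,400),interpolation=2)]))
im,d=camera("side"); cv2.imwrite("pics/side1.png",im)
E
```

```text
t: 27.85
eef_pos: [0.5174, 0.3919, 0.01]
orientation: [-0.091, 0.996, 0.001, 0.008]
ft_force: [0.4, 0.4, -0.5]
opening: 0.45
t: 28.65
eef_pos: [0.4383, 0.3928, 0.1632]
orientation: [-0.091, 0.996, 0.003, 0.01]
ft_force: [0.6, 1.1, -0.1]
opening: 0.453
t: 29.45
eef_pos: [0.2175, 0.4528, 0.164]
orientation: [-0.091, 0.996, 0.003, 0.01]
ft_force: [0.8, -0.1, 0.4]
opening: 0.45
```

View pics/top1.png

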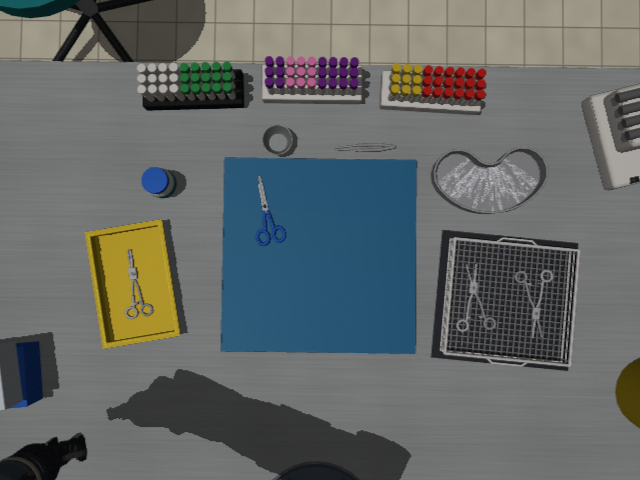

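View pics/z1.png

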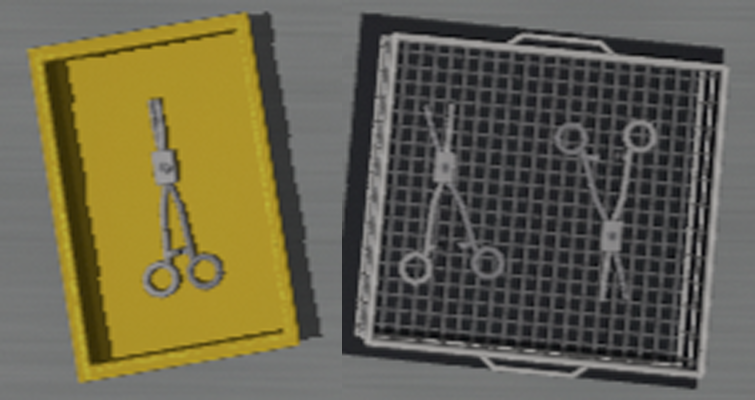

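View pics/side1.png

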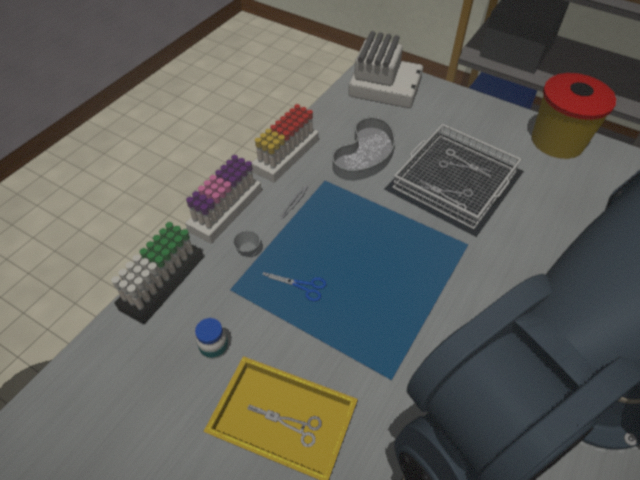

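All three clamps are where they should be: two open in the basket (locks about 473,288 and 536,313) and the shut one in the tray (about 133,273). The scissors and the other items haven't moved.

```bash
python3 -c "
from workcell import finish_job
print(finish_job())"
```

```text
the job is handed in; nothing more can be done
None
```

The sorting is done and handed in at about 29.6 s of the 72 s. The two open clamps are in the wire basket and the shut one is in the yellow tray.

- **Handling:** I took each clamp by the box lock at 40 N and lowered it slowly. Contact forces when setting them down were about 10, 2 and 6 N.
- **Final checks:** The last top and side pictures show both basket clamps still open, apart from each other and clear of the walls. The shut clamp is still shut in the middle of the tray. The scissors and the other items look unmoved, and the arm is clear of everything.
- **Disagreements:** The top and wrist cameras differed by about 2 mm on where the locks were, which is within the stated calibration. The first set-down was the firmest, at about 10 N. By the end the tool had tilted about 1°. None of this visibly affected the result.
- **Not checked:** After release I judged from the pictures that the clamps lie flat; I did not measure it.

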